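# Hitch the trailer drawbar to the ball and latch it

### The job

Swing the raised trailer drawbar round on its bench bracket until its socket is over the hitch ball, and lower it until the socket sits fully home on the ball. Only then press the latch lever all the way down so that it locks. Leave the ball stand and the other things on the bench where they are.

Things in the scene. Friction and masses are not known exactly. Their poses are not given: they have to be found in the camera images.
- pivot (a point): Where the drawbar's two hinge axes cross (vertical swing, level tipping pin), 75 mm above the worktop, on a fixed dark steel post with a 90 x 90 mm foot. The drawbar is an 18 mm aluminium tube that runs from here toward the robot and ends in the socket, 260 mm away.
- socket (a point): Where the ball's centre sits when the socket is fully home. The socket is a dark steel cup, open downward: outside 38 mm wide from 18 mm above this point to 7 mm below, then flaring to a mouth 53 mm wide (44 inside) 18 mm below; inside 29 mm. The flare gathers a ball up to 8 mm off-centre. x: along the drawbar toward the pivot; z: up the cup.
- crown (a point): Centre of the flat top of the socket (a 26 mm steel wear pad), 21 mm above the socket point along the cup; the place to press the drawbar down. Same axes as socket.
- thumb (a point): Centre of the upper face of the latch lever's black thumb plate (40 mm along the lever, 36 wide); x toward its free end (pivot side), z out of the face. In the lever's own frame it is 74 mm along and 16 mm above the pin, which lies across the drawbar, 30 mm from socket toward the pivot and 12 mm above it. Latched, the plate is level, 104 mm from socket, 28 mm above it.
- ball (a point): Centre of the hitch ball, a 25 mm steel ball, 75 mm above the worktop, on a round neck of 11 mm on a loose stand (80 mm wide foot, about 0.95 kg) that stands about 260 mm from the pivot, so that the socket passes over it as the drawbar swings.
- swivel (a joint): Swing of the drawbar about the vertical axis, rad; grows as the socket moves toward the robot's left (+y). Stiff: friction 0.3 N m, stays where it is left.
- drawbar (a joint): Tip of the drawbar, rad; 0 is level, grows as the socket end rises; with the socket home it reads about 0. Stiff: friction about 1.1 N m, it stays up by itself; some 3 N of downward push on the crown lowers it.
- latch (a joint): Latch lever, rad; 0 is fully down (locked), grows as the lever is raised, at most 1.0. Friction 0.2 N m, it stays where it is left. Lowering it swings a catch in under the ball; lowered too early, the catch blocks the socket.
- oil_bottle: Bystander: standing oil bottle with a pointed spout, 42 mm wide, 124 mm high; origin at the centre of its underside.
- spanner: Bystander: flat open spanner, 156 mm long (y axis), 26 wide, 5 thick; origin at the centre of its underside.
- snap_dish: Bystander: round white dish, 68 mm wide, 19 high; origin at the centre of its underside.
- label_roll: Bystander: flat-lying white roll of labels with a loose end, 58 x 89 mm, 15 high; origin at the centre of its underside.
Things that resemble listed ones, but are neither listed nor needed, are in the scene too. Of the things like the part that bears ball, leave any that is blue or purple; of the rest the larger one is meant.

How it is judged:
On the way, in this order (a step that is already met when the one before it is completed fails the run):
1. the socket is fully home on the ball, with the latch lever still up (distance between socket and ball below 0.004 m and value of joint latch above 0.35 rad), for 0.2 s.
2. the latch lever is pressed fully down with the socket home (distance between socket and ball below 0.004 m and value of joint latch below 0.08 rad), for 0.2 s.
At the end, for the whole second after the job is handed in: The socket point is within 4 mm of the ball's centre, the latch lever is within 0.08 rad of fully down, the ball stand is upright (within 0.06 rad), and nothing is moving (all of step 2 and angle between ball's own z axis and vertical below 0.06 rad and velocity of joint drawbar between -0.05 and 0.05 rad/s and velocity of joint latch between -0.05 and 0.05 rad/s); the robot touches nothing.
It fails at once if the latch lever is lowered before the socket is home (value of joint latch below 0.3 rad and distance between socket and ball above 0.01 m).
It fails at once if the ball stand is shifted by more than 30 mm (distance of ball from where it was at the start of the episode above 0.03 m).
It fails at once if a bystander is shifted by more than 30 mm (distance of any of oil_bottle, spanner, snap_dish, label_roll from where it was at the start of the episode above 0.03 m).
It fails at once if the oil bottle is knocked over (angle between oil_bottle's own z axis and vertical above 0.5 rad).
It also fails if it takes over 45 s, if anything falls off the work surface, if the arm or the gripper's body presses on something with over 40 N, if the wrist force passes 120 N, or if a joint passes its speed limit or range.

### The arm

A 6-joint arm with a two-finger parallel gripper is mounted at the origin on a cart in front of the work surface, level with it; the furniture and walls round the work are solid. World frame = base frame: x ahead of the robot, y to its left, z up, the work surface at z = 0. Lengths are in m, angles in rad, forces in N, time in s.
With the tool pointing down it reaches from about 0.25 to 0.8 m from the base axis. Payload 3.9 kg.
Tool frame: the origin (TCP) lies at the very end of the fingers, on their centre line; the grasp point (between the pads) lies 19 mm behind it; z points along the fingers, y is the direction in which the jaws open and shut (so a half turn about z gives the same grasp; the last joint's range is limited). The gripper opens to 85 mm and grips with 20 to 120 N. Pads are 22 mm wide; open, the fingers measure 114 mm over their backs; the gripper's body (76 mm by 85 mm) begins 54 mm behind the grasp point. The pads swing forward as they close: fully open they stand 13 mm farther back than shut.
Start: joints at [1.143, 0.26, -0.138, 1.173, 0, 1.571], TCP at [0.218, 0.478, 0.231] pointing down, gripper open.
Joint ranges: [-2.78, 2.78], [-0.83, 1.72], [-1.28, 1.37], [-1.9, 2.12], [-1.57, 1.48], [-3.14, 3.14]. Speed limits (rad/s): [2.57, 2.57, 3.14, 3.14, 3.14, 3.14].

### API

Orientations are given as a 3x3 rotation matrix whose columns are the frame's x, y, z axes.
In Python, from station import monitor, vision, job gives the robot as it stands. The module is installed in compiled form; this text tells all that it offers.
- The arm moves only by the tool servo_tool, never from a script. Its argument "steps" is a list of rows, each an object of numbers: "dx", "dy", "dz": the shift along the tool's x, y, z in m; "rx", "ry", "rz": the turn, a rotation vector about the tool's x, y, z in degrees. A call has 1 to 8 rows; each row shifts and turns the commanded pose from where the row before left it, along the tool's axes as they then stand; what a row does not reach is not made up. A row lasts 1/10 s, in which the tool goes at most 50 mm and 8.59 degrees, less where a joint would pass 70% of its speed; a pose out of reach is approached as far as the arm can. A call with a gripper value outside its range is refused whole. "claw" is the finger opening in m, from 0 to 0.0854, set as the call begins (left out, the last holds). The fingers move at their own pace and stop on an object; "newtons" is the grip in N (left out, the last holds). Time passes only in rows, so rows that do not move let the fingers close. It gives the time, the measured TCP pose, the force and the opening at its end, in the units of the state.
- monitor.observe(): the state, without advancing time (a new reading comes with each control period).
- vision.grab_frame(name): name is "scene" or "top" or "wrist"; returns a dict with "pixels" (400x640x3 uint8, red, green, blue), "intrinsics" (3x3 intrinsics, pixels), "distortion" ([k1, k2, p1, p2, k3] as OpenCV has them; the pictures are not rectified), "xyz" and "orientation" of the camera in the world; the wrist camera has in their place "mount" (4x4, takes a point from camera to tool coordinates, whose origin is the TCP and whose axes are the flange's). Camera axes: x right, y up, looking along -z (the intrinsics and any distortion apply to the point x, -y, -z); pixel columns grow to the right and rows downward; lengths in m; the calibration is good to about 2 mm. A picture is of the moment at which its call begins: read the wrist's pose just before it. There is no depth.
- job.hand_in(): hands the job in, once; it reports no verdict.
The state is a dict: "t": time; "joints": joint angles; "qvel": joint speeds; "joint_torque": joint torques, N m; "position": TCP position; "ee_rot": TCP orientation; "contact_force": force on the tool from outside, world axes, zero at the start; "torque": the same for the moment, N m; "opening": finger opening in m.
Only numpy, scipy, OpenCV 4.12 (cv2) and the standard library are available. Lean on these libraries where they do the work, as an engineer would, in place of code of your own. Each camera call takes 0.05 s, during which the arm holds its last target.

## Working session

There is one attempt and no reset: what is moved stays moved. The work goes in short steps, Python scripts to look and compute and a tool call to move; the robot and the scene stay as the last step left them, time stands still between calls to the robot, and variables do not carry over. Pictures are saved under pics/ and viewed, and the job is handed in when it is done.

Besides the shell and the picture viewer there is one more tool, called as name(argument=value, ...), one argument or row to a line, values as JSON. servo_tool: Moves the arm, as the interface text tells. Its arguments: {"type":"object","properties":{"steps":{"type":"array","items":{"type":"object","properties":{"dx":{"type":"number"},"dy":{"type":"number"},"dz":{"type":"number"},"rx":{"type":"number"},"ry":{"type":"number"},"rz":{"type":"number"}}}},"claw":{"type":"number"},"newtons":{"type":"number"}},"required":["steps"]}

```bash
mkdir -p pics
cat > h.py <<'E'
import numpy as np, cv2
from station import monitor, vision, job
def grab(n,f=None):
    s=monitor.observe(); d=vision.grab_frame(n)
    if f: cv2.imwrite('pics/'+f,d['pixels'][:,:,::-1])
    if 'mount' in d:
        M=np.array(d['mount']); R=np.array(s['ee_rot']).reshape(3,3); p=np.array(s['position'])
        d['orientation']=R@M[:3,:3]; d['xyz']=R@M[:3,3]+p
    return d
def ray(d,u,v):
    q=cv2.undistortPoints(np.array([[[u,v]]],float),np.array(d['intrinsics']),np.array(d['distortion']))[0,0]
    r=np.array(d['orientation']).reshape(3,3)@np.array([q[0],-q[1],-1]); return np.array(d['xyz']),r/np.linalg.norm(r)
def onz(d,u,v,z):
    o,r=ray(d,u,v); return o+r*(z-o[2])/r[2]
def proj(d,P):
    R=np.array(d['orientation']).reshape(3,3); c=R.T@(np.array(P)-np.array(d['xyz'])); c=np.array([c[0],-c[1],-c[2]])
    return cv2.projectPoints(c.reshape(1,1,3),np.zeros(3),np.zeros(3),np.array(d['intrinsics']),np.array(d['distortion']))[0][0,0]
def tri(obs):
    A=np.zeros((3,3));b=np.zeros(3)
    for d,u,v in obs:
        o,r=ray(d,u,v);P=np.eye(3)-np.outer(r,r);A+=P;b+=P@o
    return np.linalg.solve(A,b)
E
python3 - <<'E'
from h import *
import pickle
s=monitor.observe();print(s)
D={}
for n in ['scene','top','wrist']:
    D[n]=grab(n,n+'0.png')
    print(n,D[n]['xyz'],np.round(D[n]['orientation'],3).tolist(),D[n]['intrinsics'])
pickle.dump(D,open('d0.pkl','wb'))
E
```

```text
{'t': 0.0, 'joints': array([ 1.14299998e+00,  2.60699081e-01, -1.39387558e-01,  1.17272009e+00,
        2.77703101e-05,  1.57080315e+00]), 'qvel': array([-0.00025351, -0.00067211, -0.00133591, -0.00068556,  0.00049243,
        0.00123748]), 'joint_torque': array([ 1.14376515e-03, -4.05682468e+01,  2.53920203e+01,  1.88393419e-02,
        1.59743181e-04, -4.52187535e-06]), 'position': array([0.217507  , 0.47705593, 0.23045003]), 'ee_rot': array([[-9.09879323e-01,  4.14872124e-01, -8.59315473e-04],
       [ 4.14873013e-01,  9.09877508e-01, -1.81770538e-03],
       [ 2.77565290e-05, -2.01039934e-03, -9.99997979e-01]]), 'contact_force': array([ 0.02789467, -0.94970734, -0.22647629]), 'torque': array([-0.0116348 ,  0.06370187, -0.01063991]), 'opening': 0.08566590571491564}
scene [ 0.1848088  -0.59172787  0.84862036] [[0.916, 0.247, -0.317], [-0.402, 0.585, -0.704], [0.012, 0.772, 0.635]] [[514.02423973   0.         317.86832964]
 [  0.         514.02423973 198.59884626]
 [  0.           0.           1.        ]]
top [0.4077594  0.24917229 0.95095385] [[-0.024, 0.984, -0.178], [-1.0, -0.021, 0.014], [0.01, 0.179, 0.984]] [[422.94517986   0.         325.03755165]
 [  0.         422.94517986 196.54138393]
 [  0.           0.           1.        ]]
wrist [0.1428665  0.51105576 0.37412793] [[0.415, -0.863, -0.289], [0.91, 0.393, 0.133], [-0.001, -0.318, 0.948]] [[300.82751596   0.         322.67890653]
 [  0.         300.82751596 199.16341952]
 [  0.           0.           1.        ]]
```

View pics/scene0.png

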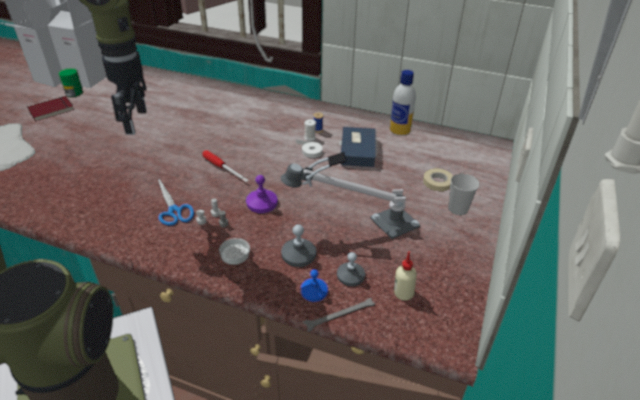

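View pics/top0.png

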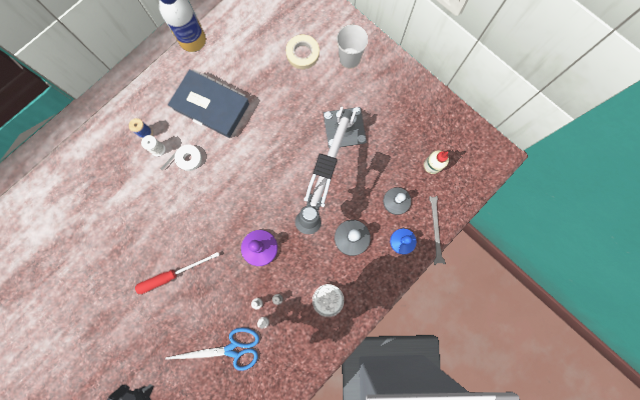

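View pics/wrist0.png

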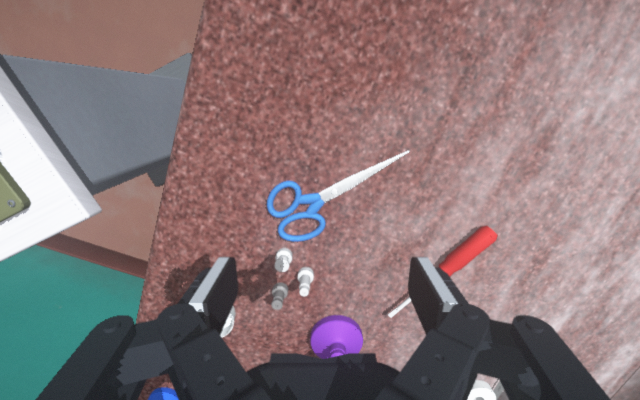

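The scene shows the drawbar raised from its post at scene (397,200), with the socket at (293,175). The large grey stand has its ball at scene (298,231) / top (354,236). The small grey stand is at top (397,198), and there are also purple and blue ones. Next I'll zoom in.

Run:
```python
import cv2
a=cv2.imread('pics/scene0.png');b=cv2.imread('pics/top0.png')
cv2.imwrite('pics/sc1.png',cv2.resize(a[140:270,260:440],None,fx=4.4,fy=4.4,interpolation=cv2.INTER_CUBIC))
cv2.imwrite('pics/tp1.png',cv2.resize(b[95:260,270:430],None,fx=3.6,fy=3.6,interpolation=cv2.INTER_CUBIC))
```

```text
(no output)
```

View pics/sc1.png

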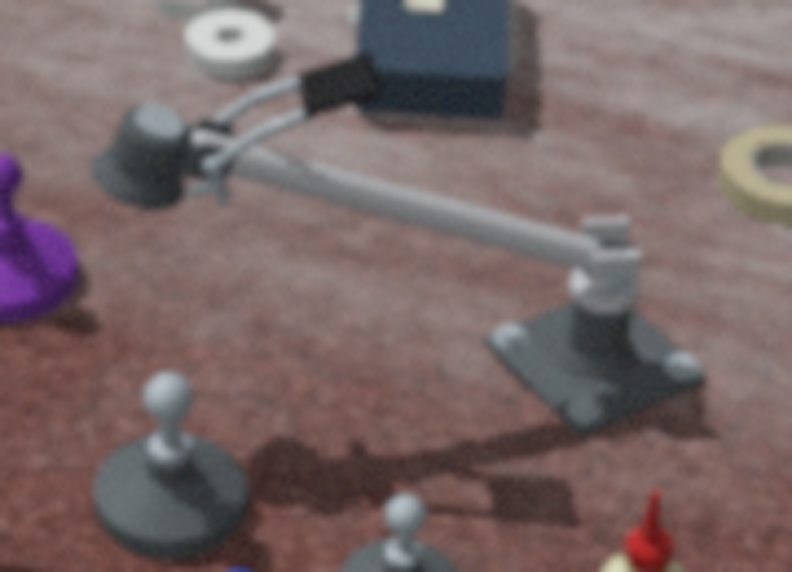

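View pics/tp1.png

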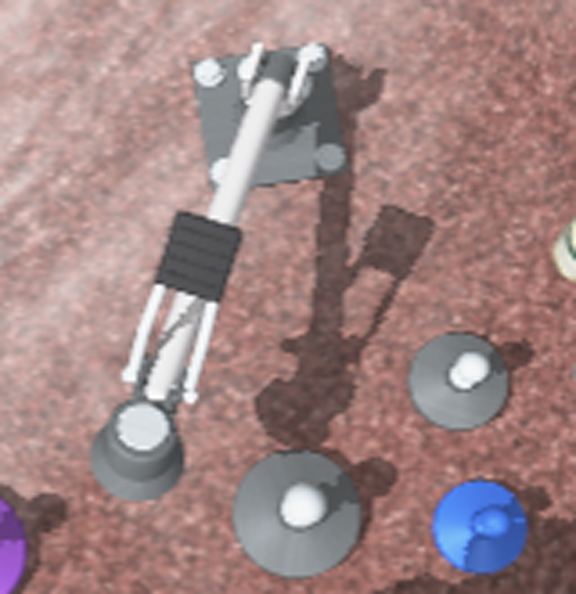

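Run:
```python
from h import *
import pickle
D=pickle.load(open('d0.pkl','rb'));S,T,W=D['scene'],D['top'],D['wrist']
sc=lambda x,y:(S,(x+.5)/4.4-.5+260,(y+.5)/4.4-.5+140)
tp=lambda x,y:(T,(x+.5)/3.6-.5+270,(y+.5)/3.6-.5+95)
ball=tri([sc(168,397),tp(302,506)]);crown=tri([sc(163,122),tp(143,427)])
print('ball',ball,'z75',onz(*tp(302,506),.075),onz(*sc(168,397),.075));print('crown',crown)
th=tri([sc(340,84),tp(199,256)]);print('thumb',th)
bolts=[onz(*tp(x,y),.012) for x,y in [(208,72),(314,53),(330,157),(222,171)]];print(np.array(bolts),np.mean(bolts,0))
b2=[onz(*sc(x,y),.012) for x,y in [(509,335),(683,365),(585,410)]];print(np.array(b2))
print('small', onz(*tp(470,370),.06))
for n,(u,v) in dict(bottle=(437,160),dish=(328,300),sp=(437,230),blue=(403,242),purple=(259,247),roll=(188,157)).items(): print(n,onz(T,u,v,.02))
piv=np.mean(bolts,0);piv[2]=.075
print('d ball-piv',np.linalg.norm((ball-piv)[:2]), 'crown', np.linalg.norm(crown-piv), 'azimuths',[np.degrees(np.arctan2(*(piv-q)[[1,0]])) for q in (ball,crown)])
```

```text
ball [0.48439368 0.17993575 0.07871837] z75 [0.48385045 0.17988987 0.075     ] [0.48673953 0.18351489 0.075     ]
crown [0.51813282 0.26766551 0.17954815]
thumb [0.60188099 0.23736298 0.19971533]
[[0.7721459  0.22596058 0.012     ]
 [0.78372749 0.15668976 0.012     ]
 [0.71312917 0.14894908 0.012     ]
 [0.70522954 0.21861522 0.012     ]] [0.74355802 0.18755366 0.012     ]
[[0.70636756 0.21929504 0.012     ]
 [0.78321013 0.15948365 0.012     ]
 [0.71478404 0.14916282 0.012     ]]
small [0.56378328 0.07586795 0.06      ]
bottle [ 0.65528947 -0.02022405  0.02      ]
dish [0.35153493 0.23516432 0.02      ]
sp [ 0.49607545 -0.00894648  0.02      ]
blue [0.47132748 0.06749074 0.02      ]
purple [0.46762524 0.38302696 0.02      ]
roll [0.67398914 0.54371314 0.02      ]
d ball-piv 0.2592762765593958 crown 0.26108379240013585 azimuths [np.float64(1.6836738941045983), np.float64(-19.564250966000458)]
```

servo_tool(
  steps=[
    {"dx": -0.044,"dy": -0.0084},
    {"dx": -0.044,"dy": -0.0084},
    {"dx": -0.044,"dy": -0.0084},
    {"dx": -0.044,"dy": -0.0084},
    {"dx": -0.044,"dy": -0.0084},
    {"dx": -0.044,"dy": -0.0084},
    {"dx": -0.044,"dy": -0.0084},
    {"dx": -0.044,"dy": -0.0084,"rz": -4.9},
  ],
  claw=0.07,
)

```text
schema error: expected keys dx, dy, dz, rx, ry, rz
```

servo_tool(
  steps=[
    {},
    {},
    {},
  ],
)

```text
schema error: expected keys dx, dy, dz, rx, ry, rz
```

Run:
```python
from h import *
s=monitor.observe();print(s['t'],s['position'],s['ee_rot'],s['contact_force'],s['opening'])
w=grab('wrist','w1.png')
print(proj(w,[.518,.2677,.1795]),proj(w,[.484,.1799,.075]))
```

```text
0.15 [0.21761508 0.47723904 0.23064057] [[-9.09870969e-01  4.14890915e-01 -5.89993705e-04]
 [ 4.14891334e-01  9.09869979e-01 -1.34227889e-03]
 [-2.00817588e-05 -1.46608387e-03 -9.99998925e-01]] [ 0.71824489 -0.41601751 -0.42750691] 0.08584899102201066
[263.37147996 522.05115528] [211.62598173 428.44800428]
```

View pics/w1.png

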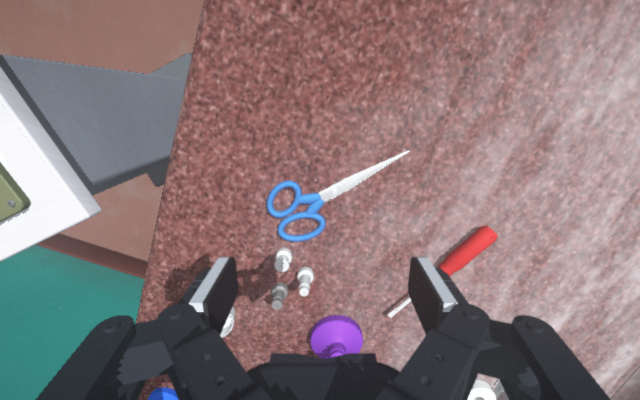

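The move was refused because every row needs all six keys. The picture is unchanged, so nothing has moved. I'll resend it.

servo_tool(
  steps=[
    {"dx": -0.044,"dy": -0.0084,"dz": 0,"rx": 0,"ry": 0,"rz": 0},
    {"dx": -0.044,"dy": -0.0084,"dz": 0,"rx": 0,"ry": 0,"rz": 0},
    {"dx": -0.044,"dy": -0.0084,"dz": 0,"rx": 0,"ry": 0,"rz": 0},
    {"dx": -0.044,"dy": -0.0084,"dz": 0,"rx": 0,"ry": 0,"rz": 0},
    {"dx": -0.044,"dy": -0.0084,"dz": 0,"rx": 0,"ry": 0,"rz": 0},
    {"dx": -0.044,"dy": -0.0084,"dz": 0,"rx": 0,"ry": 0,"rz": 0},
    {"dx": -0.044,"dy": -0.0084,"dz": 0,"rx": 0,"ry": 0,"rz": 0},
    {"dx": -0.044,"dy": -0.0084,"dz": 0,"rx": 0,"ry": 0,"rz": -4.9},
  ],
  claw=0.07,
)

```text
t: 1.0
position: [0.5114, 0.2691, 0.2311]
ee_rot: [[-0.943, 0.334, -0.0], [0.334, 0.943, 0.0], [0.0, -0.0, -1.0]]
contact_force: [0.9, 1.2, 0.1]
opening: 0.07
```

servo_tool(
  steps=[
    {"dx": 0,"dy": 0,"dz": 0,"rx": 0,"ry": 0,"rz": 0},
    {"dx": 0,"dy": 0,"dz": 0,"rx": 0,"ry": 0,"rz": 0},
    {"dx": 0,"dy": 0,"dz": 0,"rx": 0,"ry": 0,"rz": 0},
  ],
)

```text
t: 1.3
position: [0.5093, 0.2708, 0.231]
ee_rot: [[-0.942, 0.335, -0.001], [0.335, 0.942, -0.0], [0.001, -0.001, -1.0]]
contact_force: [0.0, 0.6, 0.2]
opening: 0.0699
```

Run:
```python
from h import *
s=monitor.observe();print(s['t'],s['position'],s['ee_rot'],s['contact_force'],s['opening'])
w=grab('wrist','w2.png')
print(proj(w,[.518,.2677,.1795]),proj(w,[.484,.1799,.075]))
```

```text
1.3 [0.50925329 0.27082821 0.23101954] [[-9.42064230e-01  3.35430177e-01 -1.25850089e-03]
 [ 3.35430609e-01  9.42064905e-01 -1.43455366e-04]
 [ 1.13747027e-03 -5.57283890e-04 -9.99999198e-01]] [0.04972997 0.57263777 0.17256833] 0.06989035245104919
[323.0969606  233.78225958] [232.50060198 188.65866728]
```

View pics/w2.png

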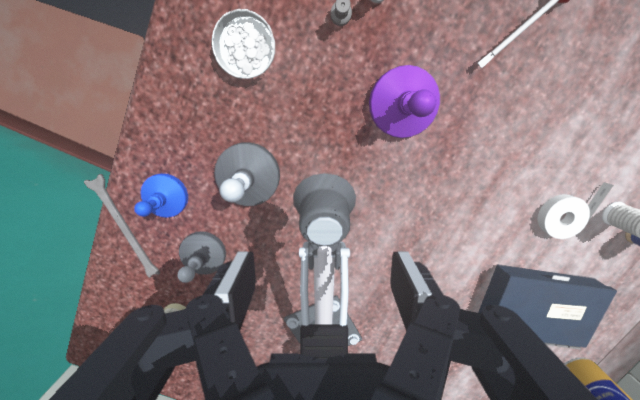

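The crown is at pixel (326,231) and the ball at (232,189), both within about 3 px of prediction. I'll descend straddling the cup.

servo_tool(
  steps=[
    {"dx": 0,"dy": 0,"dz": 0.025,"rx": 0,"ry": 0,"rz": 0},
    {"dx": 0,"dy": 0,"dz": 0.025,"rx": 0,"ry": 0,"rz": 0},
    {"dx": 0,"dy": 0,"dz": 0.02,"rx": 0,"ry": 0,"rz": 0},
    {"dx": 0,"dy": 0,"dz": 0,"rx": 0,"ry": 0,"rz": 0},
    {"dx": 0,"dy": 0,"dz": 0,"rx": 0,"ry": 0,"rz": 0},
  ],
  claw=0.06,
)

```text
t: 1.85
position: [0.5093, 0.2712, 0.1617]
ee_rot: [[-0.943, 0.334, -0.0], [0.334, 0.943, -0.0], [0.0, -0.0, -1.0]]
contact_force: [-0.0, 0.2, 0.9]
opening: 0.06
```

Run:
```python
from h import *
s=monitor.observe();print(s['t'],s['position'],s['contact_force'],s['opening'])
w=grab('wrist','w3.png')
# plan: swing path
piv=np.array([.7436,.1875]);tcp=s['position'][:2];r=np.linalg.norm(tcp-piv);a0=np.arctan2(*(piv-tcp)[::-1]);print(r,np.degrees(a0))
```

```text
1.85 [0.5092731  0.27124727 0.1616876 ] [-0.01090141  0.20368881  0.86342157] 0.06002591794164924
0.24884272491718595 -19.66663631432139
```

View pics/w3.png

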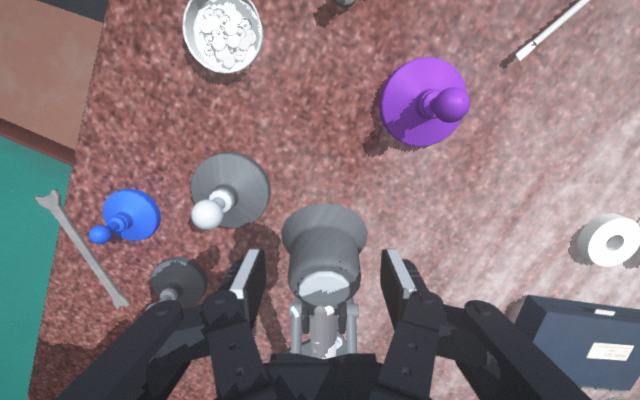

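servo_tool(
  steps=[
    {"dx": -0.00035,"dy": -0.0132,"dz": 0,"rx": 0,"ry": 0,"rz": -3.04},
    {"dx": -0.00035,"dy": -0.0132,"dz": 0,"rx": 0,"ry": 0,"rz": -3.04},
    {"dx": -0.00035,"dy": -0.0132,"dz": 0,"rx": 0,"ry": 0,"rz": -3.04},
    {"dx": -0.00035,"dy": -0.0132,"dz": 0,"rx": 0,"ry": 0,"rz": -3.04},
    {"dx": -0.00035,"dy": -0.0132,"dz": 0,"rx": 0,"ry": 0,"rz": -3.04},
    {"dx": -0.00035,"dy": -0.0132,"dz": 0,"rx": 0,"ry": 0,"rz": -3.04},
    {"dx": -0.00035,"dy": -0.0132,"dz": 0,"rx": 0,"ry": 0,"rz": -3.04},
    {"dx": 0,"dy": 0,"dz": 0,"rx": 0,"ry": 0,"rz": 0},
  ],
)

```text
t: 2.7
position: [0.4966, 0.1793, 0.163]
ee_rot: [[-1.0, -0.028, 0.003], [-0.028, 1.0, 0.001], [-0.003, 0.001, -1.0]]
contact_force: [0.4, 0.5, 0.1]
opening: 0.0601
```

servo_tool(
  steps=[
    {"dx": 0,"dy": 0,"dz": 0,"rx": 0,"ry": 0,"rz": 0},
    {"dx": 0,"dy": 0,"dz": 0,"rx": 0,"ry": 0,"rz": 0},
    {"dx": 0,"dy": 0,"dz": 0,"rx": 0,"ry": 0,"rz": 0},
    {"dx": 0,"dy": 0,"dz": 0,"rx": 0,"ry": 0,"rz": 0},
    {"dx": 0,"dy": 0,"dz": 0,"rx": 0,"ry": 0,"rz": 0},
  ],
  claw=0.038,
  newtons=20,
)

```text
t: 3.2
position: [0.4963, 0.1802, 0.1616]
ee_rot: [[-1.0, -0.029, 0.001], [-0.029, 1.0, 0.0], [-0.001, 0.0, -1.0]]
contact_force: [1.0, 1.0, 2.5]
opening: 0.038
```

Run:
```python
from h import *
import pickle
s=monitor.observe();print(s['t'],s['position'],s['ee_rot'],s['contact_force'],s['opening'])
D={n:grab(n,n+'4.png') for n in ['wrist','top','scene']}
pickle.dump(D,open('d4.pkl','wb'))
piv=np.array([.7436,.1875]);tcp=s['position'][:2];r=np.linalg.norm(tcp-piv);a0=np.arctan2(*(piv-tcp)[::-1]);print(r,np.degrees(a0))
a=cv2.imread('pics/scene4.png');b=cv2.imread('pics/top4.png')
o=np.hstack([cv2.resize(a[150:260,260:420],(400,275),interpolation=2),cv2.resize(b[160:270,280:440],(400,275),interpolation=2)])
cv2.imwrite('pics/c4.png',o)
```

```text
3.2 [0.49634022 0.18021393 0.16157484] [[-9.99565397e-01 -2.94633711e-02  9.63043662e-04]
 [-2.94629590e-02  9.99565776e-01  4.39310607e-04]
 [-9.75569057e-04  4.10745565e-04 -9.99999440e-01]] [1.03048681 1.03240089 2.54547859] 0.03799779725284917
0.2473671038306863 1.6878609241333427
```

View pics/wrist4.png

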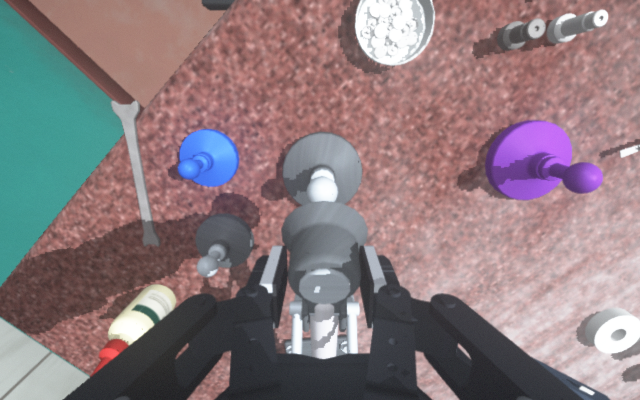

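View pics/c4.png

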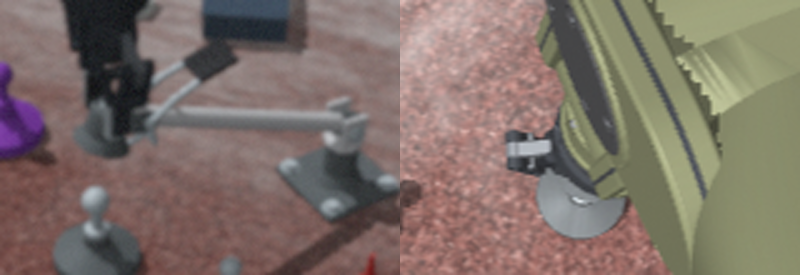

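The cup is centred between the jaws, at about column 324 with the ball at 322 in the wrist view. I'll open, rise, close the fingers and go over the crown.

servo_tool(
  steps=[
    {"dx": 0,"dy": 0,"dz": 0,"rx": 0,"ry": 0,"rz": 0},
    {"dx": 0,"dy": 0,"dz": 0,"rx": 0,"ry": 0,"rz": 0},
    {"dx": 0,"dy": 0,"dz": -0.02,"rx": 0,"ry": 0,"rz": 0},
    {"dx": 0,"dy": 0,"dz": -0.025,"rx": 0,"ry": 0,"rz": 0},
    {"dx": -0.009,"dy": 0,"dz": 0,"rx": 0,"ry": 0,"rz": 0},
  ],
  claw=0.065,
)

```text
t: 3.85
position: [0.5056, 0.1801, 0.209]
ee_rot: [[-1.0, -0.029, 0.003], [-0.029, 1.0, 0.001], [-0.004, 0.001, -1.0]]
contact_force: [1.2, 0.3, 0.7]
opening: 0.0648
```

servo_tool(
  steps=[
    {"dx": 0,"dy": 0,"dz": 0,"rx": 0,"ry": 0,"rz": 0},
    {"dx": 0,"dy": 0,"dz": 0,"rx": 0,"ry": 0,"rz": 0},
    {"dx": 0,"dy": 0,"dz": 0,"rx": 0,"ry": 0,"rz": 0},
    {"dx": 0,"dy": 0,"dz": 0,"rx": 0,"ry": 0,"rz": 0},
    {"dx": 0,"dy": 0,"dz": 0,"rx": 0,"ry": 0,"rz": 0},
    {"dx": 0,"dy": 0,"dz": 0,"rx": 0,"ry": 0,"rz": 0},
  ],
  claw=0,
)

```text
t: 4.45
position: [0.5046, 0.1799, 0.2061]
ee_rot: [[-1.0, -0.029, -0.001], [-0.029, 1.0, -0.0], [0.001, -0.0, -1.0]]
contact_force: [-0.0, -0.4, 0.0]
opening: -0.0
```

Run:
```python
from h import *
s=monitor.observe();print(s['t'],s['position'],s['contact_force'],s['opening'])
D={n:grab(n,n+'5.png') for n in ['wrist','scene']}
a=cv2.imread('pics/scene5.png')
cv2.imwrite('pics/c5.png',cv2.resize(a[140:270,260:420],None,fx=4.4,fy=4.4,interpolation=2))
```

```text
4.45 [0.50462135 0.1799303  0.20605548] [-0.01820719 -0.43483586  0.03072569] -2.3523563613411437e-05
```

View pics/wrist5.png

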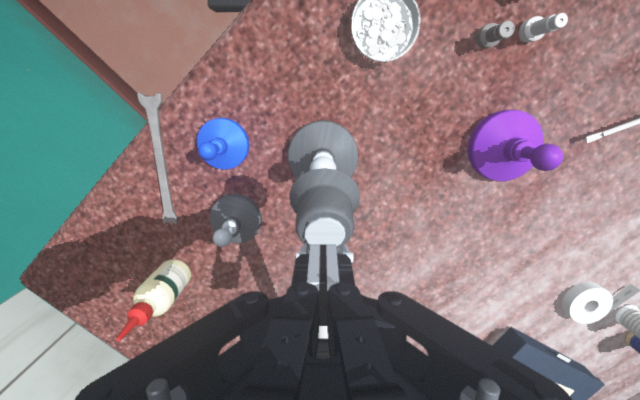

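View pics/c5.png

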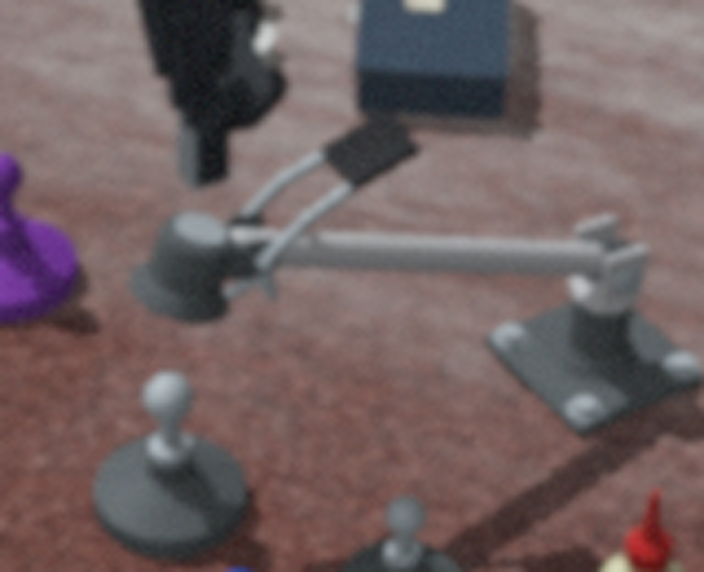

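Everything is in line and the stand hasn't moved. I'll press the crown down along its arc.

servo_tool(
  steps=[
    {"dx": 0,"dy": 0,"dz": 0.02,"rx": 0,"ry": 0,"rz": 0},
    {"dx": 0,"dy": 0,"dz": 0.006,"rx": 0,"ry": 0,"rz": 0},
    {"dx": 0.002,"dy": 0,"dz": 0.007,"rx": 0,"ry": 0,"rz": 0},
    {"dx": 0.0026,"dy": 0,"dz": 0.007,"rx": 0,"ry": 0,"rz": 0},
    {"dx": 0.0024,"dy": 0,"dz": 0.007,"rx": 0,"ry": 0,"rz": 0},
    {"dx": 0.0024,"dy": 0,"dz": 0.007,"rx": 0,"ry": 0,"rz": 0},
    {"dx": 0,"dy": 0,"dz": 0,"rx": 0,"ry": 0,"rz": 0},
  ],
)

```text
t: 5.25
position: [0.495, 0.1796, 0.1515]
ee_rot: [[-1.0, -0.029, -0.001], [-0.029, 1.0, -0.0], [0.001, -0.0, -1.0]]
contact_force: [0.1, -0.3, 1.0]
opening: 0.0
```

Run:
```python
from h import *
s=monitor.observe();print(s['t'],s['position'],s['contact_force'],s['opening'])
D={n:grab(n,n+'6.png') for n in ['wrist','scene']}
a=cv2.imread('pics/scene6.png')
cv2.imwrite('pics/c6.png',np.hstack([cv2.resize(a[160:260,260:420],(480,300),interpolation=2),cv2.imread('pics/wrist6.png')[50:350,180:480]]))
```

```text
5.25 [0.49496482 0.1795795  0.15149527] [ 0.13566304 -0.30658165  0.97338701] 3.0006719766144598e-05
```

View pics/c6.png

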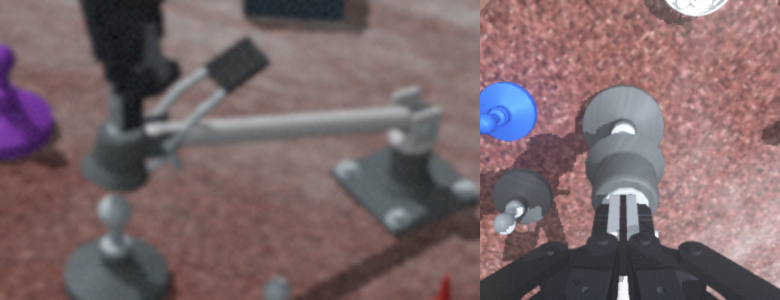

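The bar follows and the mouth is coming down over the ball. I'll continue.

servo_tool(
  steps=[
    {"dx": 0.0018,"dy": 0,"dz": 0.007,"rx": 0,"ry": 0,"rz": 0},
    {"dx": 0.0018,"dy": 0,"dz": 0.007,"rx": 0,"ry": 0,"rz": 0},
    {"dx": 0.0015,"dy": 0,"dz": 0.007,"rx": 0,"ry": 0,"rz": 0},
    {"dx": 0.0013,"dy": 0,"dz": 0.007,"rx": 0,"ry": 0,"rz": 0},
    {"dx": 0.0012,"dy": 0,"dz": 0.006,"rx": 0,"ry": 0,"rz": 0},
    {"dx": 0,"dy": 0,"dz": 0,"rx": 0,"ry": 0,"rz": 0},
  ],
)

```text
t: 5.95
position: [0.4873, 0.1793, 0.1173]
ee_rot: [[-1.0, -0.029, -0.001], [-0.029, 1.0, -0.0], [0.001, -0.0, -1.0]]
contact_force: [1.4, 0.2, 0.6]
opening: -0.0002
```

Run:
```python
from h import *
s=monitor.observe();print(s['t'],s['position'],s['contact_force'],s['opening'])
D={n:grab(n,n+'7.png') for n in ['wrist','scene']}
a=cv2.imread('pics/scene7.png')
cv2.imwrite('pics/c7.png',np.hstack([cv2.resize(a[160:260,260:420],(480,300),interpolation=2),cv2.imread('pics/wrist7.png')[50:350,180:480]]))
```

```text
5.95 [0.48725184 0.17931516 0.11727364] [1.37502432 0.21730163 0.56591356] -0.00015404438126222277
```

View pics/c7.png

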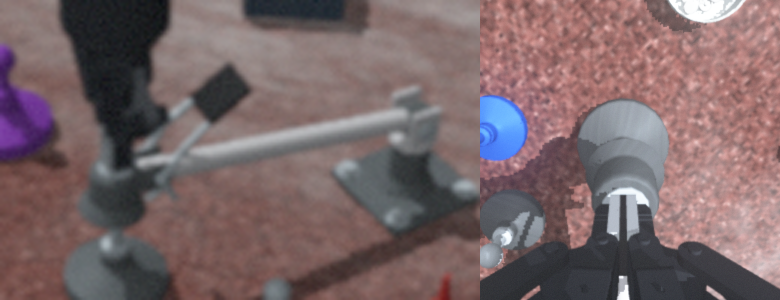

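The mouth is just over the ball. I'll make the last 20 mm slowly.

servo_tool(
  steps=[
    {"dx": 0.0007,"dy": 0,"dz": 0.004,"rx": 0,"ry": 0,"rz": 0},
    {"dx": 0.0007,"dy": 0,"dz": 0.004,"rx": 0,"ry": 0,"rz": 0},
    {"dx": 0.0005,"dy": 0,"dz": 0.004,"rx": 0,"ry": 0,"rz": 0},
    {"dx": 0.0005,"dy": 0,"dz": 0.004,"rx": 0,"ry": 0,"rz": 0},
    {"dx": 0,"dy": 0,"dz": 0.003,"rx": 0,"ry": 0,"rz": 0},
    {"dx": 0,"dy": 0,"dz": 0,"rx": 0,"ry": 0,"rz": 0},
  ],
)

```text
t: 6.65
position: [0.4851, 0.1792, 0.0987]
ee_rot: [[-1.0, -0.029, -0.001], [-0.029, 1.0, -0.0], [0.001, -0.0, -1.0]]
contact_force: [0.5, -0.3, 0.6]
opening: -0.0
```

Run:
```python
from h import *
s=monitor.observe();print(s['t'],s['position'],s['contact_force'],s['opening'])
D={n:grab(n,n+'8.png') for n in ['wrist','scene']}
a=cv2.imread('pics/scene8.png')
cv2.imwrite('pics/c8.png',np.hstack([cv2.resize(a[160:260,260:420],(480,300),interpolation=2),cv2.imread('pics/wrist8.png')[50:350,180:480]]))
```

```text
6.65 [0.48509483 0.17919381 0.09869165] [ 0.54925419 -0.2713565   0.58186904] -9.458864235656504e-06
```

View pics/c8.png

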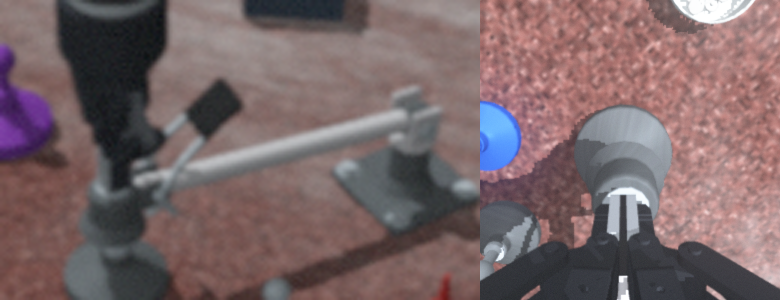

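servo_tool(
  steps=[
    {"dx": 0,"dy": 0,"dz": 0.0015,"rx": 0,"ry": 0,"rz": 0},
    {"dx": 0,"dy": 0,"dz": 0.0015,"rx": 0,"ry": 0,"rz": 0},
  ],
)

```text
t: 6.95
position: [0.485, 0.1794, 0.0963]
ee_rot: [[-1.0, -0.029, -0.001], [-0.029, 1.0, -0.0], [0.001, 0.0, -1.0]]
contact_force: [-2.5, -0.5, 3.7]
opening: -0.0001
```

servo_tool(
  steps=[
    {"dx": 0,"dy": 0,"dz": 0.0015,"rx": 0,"ry": 0,"rz": 0},
    {"dx": 0,"dy": 0,"dz": 0,"rx": 0,"ry": 0,"rz": 0},
  ],
)

```text
t: 7.15
position: [0.4849, 0.1794, 0.0952]
ee_rot: [[-1.0, -0.029, -0.001], [-0.029, 1.0, 0.0], [0.001, 0.0, -1.0]]
contact_force: [-3.3, -1.8, 6.6]
opening: -0.0002
```

servo_tool(
  steps=[
    {"dx": 0,"dy": 0,"dz": 0.0015,"rx": 0,"ry": 0,"rz": 0},
    {"dx": 0,"dy": 0,"dz": 0,"rx": 0,"ry": 0,"rz": 0},
  ],
)

```text
t: 7.35
position: [0.4849, 0.1794, 0.095]
ee_rot: [[-1.0, -0.029, -0.0], [-0.029, 1.0, 0.0], [0.0, 0.0, -1.0]]
contact_force: [-5.5, -1.6, 15.7]
opening: 0.0002
```

servo_tool(
  steps=[
    {"dx": 0,"dy": 0,"dz": 0.0015,"rx": 0,"ry": 0,"rz": 0},
    {"dx": 0,"dy": 0,"dz": 0,"rx": 0,"ry": 0,"rz": 0},
  ],
)

```text
t: 7.55
position: [0.485, 0.1794, 0.0948]
ee_rot: [[-1.0, -0.029, 0.001], [-0.029, 1.0, 0.001], [-0.001, 0.001, -1.0]]
contact_force: [-8.7, -3.2, 25.5]
opening: 0.0003
```

It stopped hard at z = 0.095 with force rising to 25 N, so the socket looks seated. I'll rise and check before latching.

servo_tool(
  steps=[
    {"dx": 0,"dy": 0,"dz": -0.01,"rx": 0,"ry": 0,"rz": 0},
    {"dx": 0,"dy": 0,"dz": -0.035,"rx": 0,"ry": 0,"rz": 0},
    {"dx": 0,"dy": 0,"dz": -0.04,"rx": 0,"ry": 0,"rz": 0},
    {"dx": 0,"dy": 0,"dz": -0.04,"rx": 0,"ry": 0,"rz": 0},
    {"dx": 0,"dy": 0,"dz": 0,"rx": 0,"ry": 0,"rz": 0},
    {"dx": 0,"dy": 0,"dz": 0,"rx": 0,"ry": 0,"rz": 0},
  ],
)

```text
t: 8.15
position: [0.4865, 0.1798, 0.2177]
ee_rot: [[-1.0, -0.029, 0.003], [-0.029, 1.0, 0.001], [-0.003, 0.001, -1.0]]
contact_force: [-0.6, 0.1, -0.3]
opening: 0.0004
```

Run:
```python
from h import *
import pickle
s=monitor.observe();print(s['t'],s['position'],s['contact_force'],s['opening'])
D={n:grab(n,n+'9.png') for n in ['wrist','scene','top']}
pickle.dump(D,open('d9.pkl','wb'))
a=cv2.imread('pics/scene9.png')
cv2.imwrite('pics/c9.png',cv2.resize(a[140:270,260:440],None,fx=4.4,fy=4.4,interpolation=2))
print(proj(D['scene'],[.484,.180,.096]),proj(D['wrist'],[.484,.180,.096]))
```

```text
8.15 [0.4865159  0.17984414 0.21769741] [-0.64313903  0.08160199 -0.26284009] 0.00037487790447301674
[297.10463497 224.1028713 ] [322.94261909 189.175233  ]
```

View pics/c9.png

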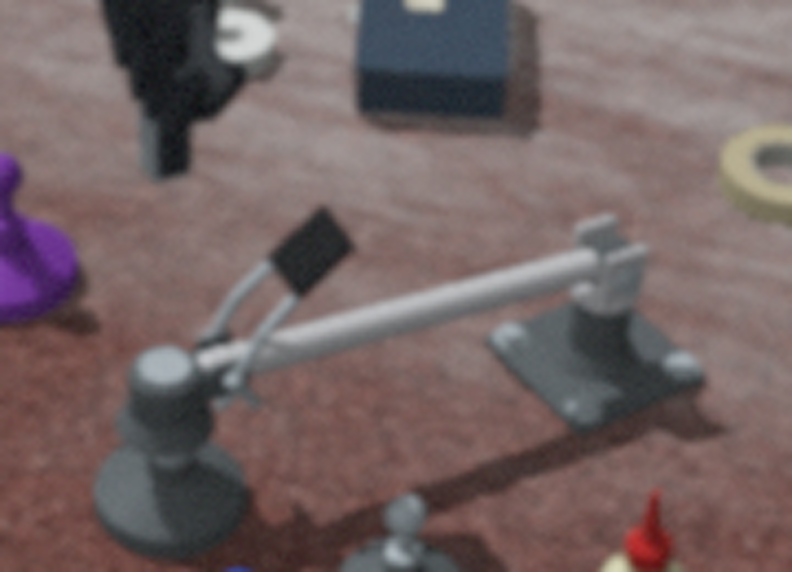

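View pics/wrist9.png

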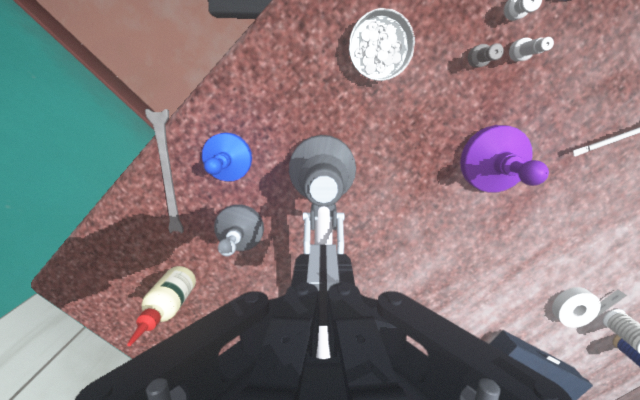

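The socket looks home: the wrist crown is at (323,188.5) against a prediction of (323,189.2), and the lever is still up. I'll check the thumb position.

Run:
```python
from h import *
import pickle
D=pickle.load(open('d9.pkl','rb'))
u=(312.5/4.4-.5+260,252.5/4.4-.5+140);print(u)
piv=np.array([.7436,.1875]);b=np.array([.484,.180]);e=(piv-b)/np.linalg.norm(piv-b)
for phi in (.5,.6,.66,.7,.8):
    x=.03+.074*np.cos(phi)-.016*np.sin(phi);z=.087+.074*np.sin(phi)+.016*np.cos(phi)
    P=[*(b+e*x),z];print(phi,np.round(P,4),proj(D['scene'],P))
b=cv2.imread('pics/top9.png');cv2.imwrite('pics/t9.png',cv2.resize(b[95:265,270:440],None,fx=3.5,fy=3.5))
```

```text
(330.52272727272725, 196.88636363636363)
0.5 [0.5712 0.1825 0.1365] [333.57859133 199.09864636]
0.6 [0.566  0.1824 0.142 ] [331.50357042 197.7898019 ]
0.66 [0.5626 0.1823 0.145 ] [330.14108129 197.12253186]
0.7 [0.5603 0.1822 0.1469] [329.18649074 196.72893587]
0.8 [0.554  0.182  0.1512] [326.64859057 195.93069825]
```

The observed thumb at (330.5,196.9) matches a latch angle of about 0.65 rad. I'll move above it.

servo_tool(
  steps=[
    {"dx": -0.024,"dy": 0,"dz": 0,"rx": 0,"ry": 0,"rz": 0},
    {"dx": -0.024,"dy": 0,"dz": 0,"rx": 0,"ry": 0,"rz": 0},
    {"dx": -0.024,"dy": 0,"dz": 0,"rx": 0,"ry": 0,"rz": 0},
    {"dx": 0,"dy": 0,"dz": 0.02,"rx": 0,"ry": 0,"rz": 0},
    {"dx": 0,"dy": 0,"dz": 0.02,"rx": 0,"ry": 0,"rz": 0},
    {"dx": 0,"dy": 0,"dz": 0.008,"rx": 0,"ry": 0,"rz": 0},
    {"dx": 0,"dy": 0,"dz": 0,"rx": 0,"ry": 0,"rz": 0},
  ],
)

```text
t: 9.0
position: [0.5556, 0.1809, 0.1663]
ee_rot: [[-1.0, -0.029, -0.005], [-0.029, 1.0, -0.002], [0.005, -0.002, -1.0]]
contact_force: [-0.1, 0.1, 0.7]
opening: -0.0004
```

servo_tool(
  steps=[
    {"dx": -0.001,"dy": 0,"dz": 0.007,"rx": 0,"ry": 0,"rz": 0},
    {"dx": -0.002,"dy": 0,"dz": 0.006,"rx": 0,"ry": 0,"rz": 0},
    {"dx": -0.005,"dy": 0,"dz": 0.006,"rx": 0,"ry": 0,"rz": 0},
    {"dx": -0.005,"dy": 0,"dz": 0.006,"rx": 0,"ry": 0,"rz": 0},
    {"dx": 0,"dy": 0,"dz": 0,"rx": 0,"ry": 0,"rz": 0},
  ],
)

```text
t: 9.5
position: [0.5713, 0.1819, 0.1433]
ee_rot: [[-1.0, -0.029, 0.001], [-0.029, 1.0, 0.0], [-0.001, 0.0, -1.0]]
contact_force: [-1.0, -1.1, 0.3]
opening: -0.0001
```

Run:
```python
from h import *
s=monitor.observe();print(s['t'],s['position'],s['contact_force'])
D=grab('scene','scene10.png')
a=cv2.imread('pics/scene10.png')
cv2.imwrite('pics/c10.png',cv2.resize(a[140:270,260:440],None,fx=4,fy=4,interpolation=2))
```

```text
9.5 [0.57134546 0.18193798 0.14330434] [-0.96604811 -1.08199073  0.28508419]
```

View pics/c10.png

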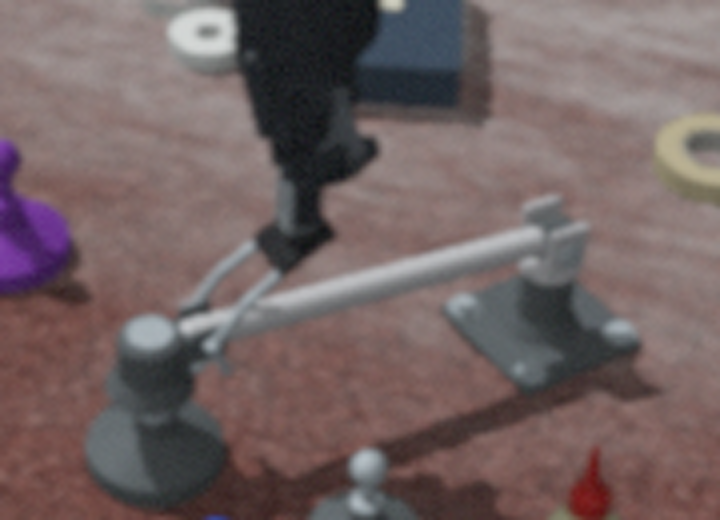

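The lever is turning down under the fingers and the socket is unmoved. I'll continue.

servo_tool(
  steps=[
    {"dx": -0.003,"dy": 0,"dz": 0.007,"rx": 0,"ry": 0,"rz": 0},
    {"dx": -0.003,"dy": 0,"dz": 0.007,"rx": 0,"ry": 0,"rz": 0},
    {"dx": -0.003,"dy": 0,"dz": 0.007,"rx": 0,"ry": 0,"rz": 0},
    {"dx": -0.002,"dy": 0,"dz": 0.007,"rx": 0,"ry": 0,"rz": 0},
    {"dx": -0.002,"dy": 0,"dz": 0.006,"rx": 0,"ry": 0,"rz": 0},
    {"dx": 0,"dy": 0,"dz": 0.003,"rx": 0,"ry": 0,"rz": 0},
    {"dx": 0,"dy": 0,"dz": 0,"rx": 0,"ry": 0,"rz": 0},
  ],
)

```text
t: 10.25
position: [0.5826, 0.1821, 0.1058]
ee_rot: [[-1.0, -0.029, -0.002], [-0.029, 1.0, -0.0], [0.002, -0.0, -1.0]]
contact_force: [-0.2, 0.1, -0.4]
opening: 0.0
```

servo_tool(
  steps=[
    {"dx": 0,"dy": 0,"dz": 0.0015,"rx": 0,"ry": 0,"rz": 0},
    {"dx": 0,"dy": 0,"dz": 0,"rx": 0,"ry": 0,"rz": 0},
  ],
)

```text
t: 10.45
position: [0.5827, 0.1821, 0.105]
ee_rot: [[-1.0, -0.029, -0.001], [-0.029, 1.0, -0.0], [0.001, -0.0, -1.0]]
contact_force: [-0.6, 0.1, 0.8]
opening: 0.0001
```

servo_tool(
  steps=[
    {"dx": 0,"dy": 0,"dz": 0.0015,"rx": 0,"ry": 0,"rz": 0},
    {"dx": 0,"dy": 0,"dz": 0,"rx": 0,"ry": 0,"rz": 0},
  ],
)

```text
t: 10.65
position: [0.583, 0.1821, 0.1036]
ee_rot: [[-1.0, -0.029, -0.001], [-0.029, 1.0, -0.0], [0.001, -0.0, -1.0]]
contact_force: [-0.5, -0.5, 1.4]
opening: -0.0002
```

servo_tool(
  steps=[
    {"dx": 0,"dy": 0,"dz": 0.0015,"rx": 0,"ry": 0,"rz": 0},
    {"dx": 0,"dy": 0,"dz": 0,"rx": 0,"ry": 0,"rz": 0},
  ],
)

```text
t: 10.85
position: [0.5832, 0.1821, 0.1025]
ee_rot: [[-1.0, -0.029, -0.0], [-0.029, 1.0, -0.0], [0.0, -0.0, -1.0]]
contact_force: [-1.2, -0.1, 3.2]
opening: 0.0
```

servo_tool(
  steps=[
    {"dx": 0,"dy": 0,"dz": 0.0015,"rx": 0,"ry": 0,"rz": 0},
    {"dx": 0,"dy": 0,"dz": 0,"rx": 0,"ry": 0,"rz": 0},
  ],
)

```text
t: 11.05
position: [0.5832, 0.1822, 0.1022]
ee_rot: [[-1.0, -0.029, 0.0], [-0.029, 1.0, 0.0], [-0.0, 0.0, -1.0]]
contact_force: [-2.7, -1.5, 11.5]
opening: 0.0
```

servo_tool(
  steps=[
    {"dx": 0,"dy": 0,"dz": 0.001,"rx": 0,"ry": 0,"rz": 0},
    {"dx": 0,"dy": 0,"dz": 0,"rx": 0,"ry": 0,"rz": 0},
  ],
)

```text
t: 11.25
position: [0.5833, 0.1822, 0.102]
ee_rot: [[-1.0, -0.029, 0.001], [-0.029, 1.0, 0.0], [-0.001, 0.0, -1.0]]
contact_force: [-4.7, -1.4, 15.1]
opening: -0.0001
```

Hard stop at z = 0.102, where the expected level plate height is 0.103. I'll hold briefly, then retreat and check.

servo_tool(
  steps=[
    {"dx": 0,"dy": 0,"dz": 0.0005,"rx": 0,"ry": 0,"rz": 0},
    {"dx": 0,"dy": 0,"dz": 0,"rx": 0,"ry": 0,"rz": 0},
    {"dx": 0,"dy": 0,"dz": -0.01,"rx": 0,"ry": 0,"rz": 0},
    {"dx": 0,"dy": 0,"dz": -0.03,"rx": 0,"ry": 0,"rz": 0},
    {"dx": 0,"dy": 0,"dz": -0.04,"rx": 0,"ry": 0,"rz": 0},
    {"dx": 0,"dy": 0,"dz": -0.03,"rx": 0,"ry": 0,"rz": 0},
    {"dx": 0,"dy": 0,"dz": 0,"rx": 0,"ry": 0,"rz": 0},
    {"dx": 0,"dy": 0,"dz": 0,"rx": 0,"ry": 0,"rz": 0},
  ],
)

```text
t: 12.05
position: [0.5838, 0.1825, 0.2096]
ee_rot: [[-1.0, -0.029, 0.001], [-0.029, 1.0, 0.001], [-0.001, 0.001, -1.0]]
contact_force: [0.5, -0.1, -0.6]
opening: 0.0001
```

Run:
```python
from h import *
s=monitor.observe();print(s['t'],s['position'],s['contact_force'])
D=grab('scene','scene11.png');W=grab('wrist','wrist11.png')
a=cv2.imread('pics/scene11.png')
cv2.imwrite('pics/c11.png',cv2.resize(a[140:270,260:440],None,fx=4.4,fy=4.4,interpolation=2))
for P in ([.484,.18,.096],[.588,.183,.103]):print(proj(D,P),(proj(D,P)-[260,140])*4.4)
```

```text
12.05 [0.58377177 0.1824977  0.20961958] [ 0.50575879 -0.10962926 -0.56530506]
[297.10463497 224.1028713 ] [163.26039385 370.05263373]
[339.8237112  208.70232084] [351.22432929 302.29021168]
```

View pics/c11.png

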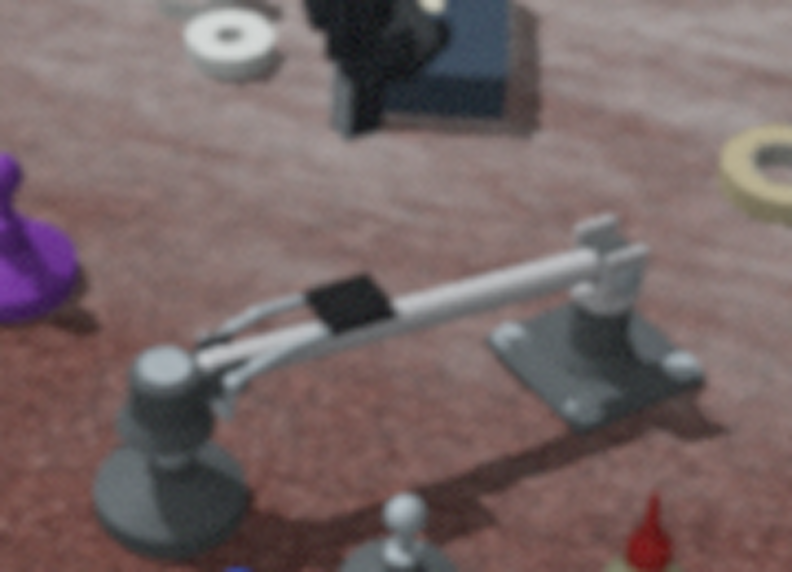

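View pics/wrist11.png

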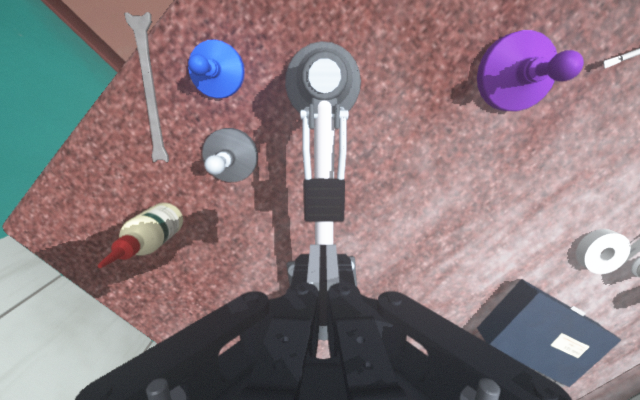

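The lever is level, with its plate at crop (351,303) against a prediction of (351,302). The crown is unchanged at (166,363), the stand is upright and the robot is clear, so I'll hand in.

```bash
python3 -c "
from station import job
print(job.hand_in())"
```

```text
the job is handed in; nothing more can be done
None
```

The socket is on the hitch ball with the latch lever fully down, and I handed the job in at about 12 s. The hand-in gives no verdict.

**What I did:**
- I straddled the cup with the gripper and swung the drawbar about 21° until it was over the larger grey ball stand.
- I pressed the crown down until it stopped hard at about z = 0.095 m with 25 N, with the latch still up at about 0.65 rad.
- I then pressed the thumb plate down until it stopped hard at z = 0.102 m with about 15 N, and backed off.

**Last checks:**
- **Lever:** the thumb plate appears within 1 px (in the 4.4× enlarged crop) of where a fully latched plate should be.
- **Socket:** in the wrist view before latching, the crown was within about 1 px of its home position, and it had not moved after latching.
- **Scene:** the stand is upright and has not visibly moved. The bystanders I could see look undisturbed, and the arm is clear of everything.
- **Disagreement:** the scene camera showed the crown about 2 px (roughly 3 mm) high. It showed the ball high by about the same amount at the start, so I put this down to its calibration.

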